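# Send the sample vial into the photometer and start the reading

### The arm

A 6-joint arm with a two-finger parallel gripper is mounted at the origin on the work surface. World frame = base frame: x ahead of the robot, y to its left, z up, the work surface at z = 0. Lengths are in m, angles in rad, forces in N, time in s.
With the tool pointing down it reaches from about 0.35 to 0.975 m from the base axis. Payload 4.9 kg.
Tool frame: the origin (TCP) lies on the centre line of the jaws, within the pads' length; the fingertips stand manip.tcp_to_tips ahead of it and the grasp point (between the pads) lies 11 mm behind it (manip.tcp_to_tips is the distance from the TCP to the fingertips, in m); x points along the fingers, y is the direction in which the jaws open and shut, and the axes are right-handed (so a half turn about x gives the same grasp; the last joint's range is limited). The gripper opens to 85 mm and grips with 20 to 120 N. Pads are 22 mm wide; open, the fingers measure 114 mm over their backs; the gripper's body (76 mm by 85 mm) begins 54 mm behind the grasp point. The pads swing forward as they close: fully open they stand 13 mm farther back than shut.
Start: joints at [-1.317, 0.053, 1.613, -0, 1.476, -0.119], TCP at [0.228, -0.582, 0.239] pointing down, gripper open.
Joint ranges: [-3.01, 3.01], [-1.01, 2.22], [0.06, 2.58], [-1.02, 4.17], [0.09, 2.62], [-3.14, 3.14]. Speed limits (rad/s): [2.57, 2.57, 3.14, 3.14, 3.14, 3.14].

### API

Orientations are given as a unit quaternion [w, x, y, z].
In Python, from plant import status, imaging, workorder, manip gives the robot as it stands.
- The arm moves only by the tool carry_out, never from a script. Its argument "moves" is one flat list of numbers, 5 for each row, row after row: the opening, from 0 (shut) to 1 (fully open), then the shift along the tool's x, y, z in cm, then the turn about the tool's x in rad. In form: [claw, tx, ty, tz, twist, claw, tx, ty, tz, twist, ...]. A call has 1 to 12 rows; each row is the pose to reach, as a shift and turn from the pose commanded when the call began, along the tool's axes at that moment; what a row does not reach only later rows make up. A row lasts 1/12 s, in which the tool goes at most 41.7 mm and 7.16 degrees, less where a joint would pass 70% of its speed; a pose out of reach is approached as far as the arm can. A call with a gripper value outside its range is refused whole. The fingers move at their own pace and stop on an object; the grip force is fixed at half the most. Time passes only in rows, so rows that repeat a pose let the fingers close. It gives the time, the measured TCP pose, the force and the opening at its end, in the units of the state.
- status.state(): the state, without advancing time (a new reading comes with each control period).
- imaging.grab_frame(name): name is "side" or "top"; returns the picture (384x512x3 uint8, red, green, blue); there is no depth.
- imaging.camera_info(name): a dict with "K" (3x3 intrinsics, pixels), "R" (3x3) and "t" (3): a world point X has camera coordinates R X + t. Camera axes: x right, y down, z forward; pixel columns grow to the right and rows downward; lengths in m; the calibration is good to about 2 mm. A picture is of the moment at which its call begins. camera_info takes no time and is no camera call.
- workorder.job_done(): hands the job in, once; it reports no verdict.
The state is a dict: "time": time; "joint_pos": joint angles; "joint_vel": joint speeds; "joint_efforts": joint torques, N m; "tool_pos": TCP position; "tool_rot": TCP orientation; "contact_force": force on the tool from outside, world axes, zero at the start; "ft_torque": the same for the moment, N m; "gripper_width": opening from 0.0 (shut) to 1.0 (fully open).
Only numpy, scipy, OpenCV 4.12 (cv2) and the standard library are available. Lean on these libraries where they do the work, as an engineer would, in place of code of your own. Each camera call takes 0.05 s, during which the arm holds its last target.

### The job

Measure the sample in the bench photometer: with a fingertip push the slide that carries the blue-capped amber vial all the way in and let it go, so that it springs back and stays caught in its middle (measuring) position; only then press the green key down and let it up. Do not touch or lift the two vials, which stay upright in their sockets; the other slide stays out, and the things around the photometer stay where they are.

Things in the scene. Friction and masses are not known exactly. Their poses are not given: they have to be found in the camera images.
- photometer: Two-lane vial photometer, fixed to the bench, at another place and angle each time. Origin on the bench under the middle of the front face of its white head; +x runs from the user into the instrument, along the slides' travel, +y left, +z up. In front a grey bed, 145 long, 216 wide, guides up to 30 mm high; then the head, 90 deep, 130 high, two tunnels with roof windows; then a box 170 high to x = 180 mm.
- slide_left (a joint): Travel (m) of the left slide (centre line y = +42 mm): 0 = out, its start; 0.064 = in at the rear stop. A spring (3 N out, 8.5 N in; 3 N more at 80 mm/s) drives it back to 0. Going in, its brass pin pushes the catch aside (a few N more) and clears it at 0.046: let go beyond that, it returns and is caught at about 0.045, the middle (measuring) position; let go earlier, it comes right out.
- slide_right (a joint): Travel (m) of the right slide (centre line y = -42 mm); the same values and behaviour as the left one.
- plate_left (a point): Centre of the front face (towards the user, photometer -x) of the left slide's finger plate: orange, upright, 54 wide, 6 thick, from 21 to 79 mm above the bench; point 49.5 mm up, at photometer x = -135 mm, y = +42 mm when out; moves with the slide. Behind it on the black slide: the brass pin at the outer edge (top 45 mm) and, 110 mm behind the plate, the vial socket.
- plate_right (a point): The same point on the right slide's finger plate.
- catch_left_tab (a point): Centre of the red release tab (top 47 mm above the bench) of the left slide's sprung steel catch, which lies on the outer guide (pivot top 46 mm); pushing the tab inward frees the pin, so leave it alone.
- catch_right_tab (a point): The same tab of the right slide's catch.
- key (a joint): The green measuring key, a round sprung push key: 0 = up, 0.006 m = right down (about 4 N); it counts as pressed from 0.004.
- key_top (a point): Centre of the top of the green key, 26 mm in diameter, in a grey collar on the roof of the measuring head, between the two windows at x = 60 mm, y = 0 in the photometer frame, 152 mm above the bench when up. The screen box begins 30 mm behind its centre and stands 18 mm higher than its top.
- vial_sample_mid (a point): The sample: amber glass vial with a BLUE cap, 28 mm in diameter, 61 mm high, point at its centre half-way up. It stands loose in the socket of the left or of the right slide (either, by chance), 28.5 mm above the bench, at x = -22 mm in the photometer frame when the slide is out.
- vial_blank_mid (a point): The blank: clear glass vial with a WHITE cap, same size, in the socket of the other slide. Point at its centre.
- vial_spare_mid (a point): Bystander: amber vial with a white cap, 28 mm in diameter, 61 mm high, standing beside the photometer. Point at its centre.
- bottle: Bystander: amber bottle with a red cap, 64 mm in diameter, 130 mm high, beside the photometer. Origin at the centre of its underside.
- beaker: Bystander: clear plastic beaker, 66 mm in diameter, 85 mm high, beside the photometer. Origin at the centre of its underside.
- jar: Bystander: white screw-lid jar with a yellow band, 55 mm in diameter, 72 mm high, beside the photometer. Origin at the centre of its underside.
- syringe: Bystander: empty syringe with blue plunger, 145 mm long, 18 mm thick, lying on the bench on the user's side. Origin under its barrel.
- spatula: Bystander: steel laboratory spatula, a thin rod with flat ends, 180 mm long, 7 mm high, lying on the bench on the user's side. Origin under its middle.

How it is judged:
On the way, in this order (a step that is already met when the one before it is completed fails the run):
1. the slide with the blue-capped vial is pushed in to within 10 mm of its rear stop (((y of vial_sample_mid in the frame of photometer above 0 m and value of joint slide_left above 0.054 m) or (y of vial_sample_mid in the frame of photometer below 0 m and value of joint slide_right above 0.054 m))).
2. it is let go and rests on its catch in the middle position, no finger on the slides (((y of vial_sample_mid in the frame of photometer above 0 m and value of joint slide_left between 0.0425 and 0.0475 m) or (y of vial_sample_mid in the frame of photometer below 0 m and value of joint slide_right between 0.0425 and 0.0475 m)) and contact force between the fingers and slide_left below 0.2 N and contact force between the fingers and slide_right below 0.2 N), for 0.3 s.
3. the green key is pressed down, at least 4 mm (value of joint key above 0.004 m and ((y of vial_sample_mid in the frame of photometer above 0 m and value of joint slide_left between 0.0425 and 0.0475 m) or (y of vial_sample_mid in the frame of photometer below 0 m and value of joint slide_right between 0.0425 and 0.0475 m))).
At the end, for the whole second after the job is handed in: The slide with the blue-capped vial rests on its catch in the middle position (45 mm in, within 2.5 mm), the other slide is out (within 3 mm), the key is up again (within 1.5 mm), and both vials stand upright (within 0.2 rad) in their sockets (((y of vial_sample_mid in the frame of photometer above 0 m and value of joint slide_left between 0.0425 and 0.0475 m) or (y of vial_sample_mid in the frame of photometer below 0 m and value of joint slide_right between 0.0425 and 0.0475 m)) and ((y of vial_sample_mid in the frame of photometer above 0 m and (value of joint slide_right below 0.003 m and velocity of joint slide_left below 0.005 m/s)) or (y of vial_sample_mid in the frame of photometer below 0 m and (value of joint slide_left below 0.003 m and velocity of joint slide_right below 0.005 m/s))) and value of joint key below 0.0015 m and angle between each of vial_sample_mid, vial_blank_mid's own z axis and vertical below 0.2 rad and height (world z) of vial_sample_mid between 0.05 and 0.066 m and height (world z) of vial_blank_mid between 0.05 and 0.066 m); the robot touches nothing.
It fails at once if the green key is pressed (over 3 mm) while the sample's slide is not caught in the middle position (value of joint key above 0.003 m and not ((y of vial_sample_mid in the frame of photometer above 0 m and value of joint slide_left between 0.0425 and 0.0475 m) or (y of vial_sample_mid in the frame of photometer below 0 m and value of joint slide_right between 0.0425 and 0.0475 m))).
It fails at once if the slide with the white-capped vial is pushed in more than 12 mm ((y of vial_sample_mid in the frame of photometer above 0 m and value of joint slide_right above 0.012 m) or (y of vial_sample_mid in the frame of photometer below 0 m and value of joint slide_left above 0.012 m)).
It fails at once if the fingers touch a vial in the slides with more than 1 N (contact force between the fingers and vial_sample above 1 N or contact force between the fingers and vial_blank above 1 N).
It fails at once if a vial in the slides is lifted more than 8 mm, taken out or tipped over 0.35 rad (height (world z) of any of vial_sample_mid, vial_blank_mid above 0.067 m or height (world z) of any of vial_sample_mid, vial_blank_mid below 0.045 m or angle between any of vial_sample_mid, vial_blank_mid's own z axis and vertical above 0.35 rad).
It fails at once if a thing standing or lying round the photometer is moved more than 15 mm (distance of any of vial_spare_mid, bottle, beaker, jar, syringe, spatula from where it was at the start of the episode above 0.015 m).
It also fails if it takes over 38 s, if anything falls off the work surface, if the arm or the gripper's body presses on something with over 40 N, if the wrist force passes 120 N, or if a joint passes its speed limit or range.

## Working session

There is one attempt and no reset: what is moved stays moved. The work goes in short steps, Python scripts to look and compute and a tool call to move; the robot and the scene stay as the last step left them, time stands still between calls to the robot, and variables do not carry over. Pictures are saved under pics/ and viewed, and the job is handed in when it is done.

Besides the shell and the picture viewer there is one more tool, called after ">>>" in YAML: its name, and indented under it one key for each argument. carry_out: Moves the arm, as the interface text tells. Its arguments: {"type":"object","properties":{"moves":{"type":"array","items":{"type":"number"}}},"required":["moves"]}

```bash
mkdir -p pics; python3 - <<'E'
from plant import status, imaging, workorder, manip
import cv2
print(status.state()); print(manip.tcp_to_tips)
for n in("side","top"):
    f=imaging.grab_frame(n); cv2.imwrite(f"pics/{n}0.png",cv2.cvtColor(f,cv2.COLOR_RGB2BGR))
    print(n,imaging.camera_info(n))
E
```

```text
{'time': 0.0, 'joint_pos': array([-1.31697557e+00,  5.33688944e-02,  1.61431981e+00, -4.21236424e-06,
        1.47598536e+00, -1.19003571e-01]), 'joint_vel': array([ 2.28241823e-04,  2.51300472e-05, -1.06986464e-03,  7.58636991e-04,
       -1.71226683e-03,  1.81427438e-03]), 'joint_efforts': array([-1.12815364e-03, -3.93680334e+01, -3.70177174e+01, -3.07545424e-04,
        7.03406346e-03, -8.84938970e-06]), 'tool_pos': array([ 0.22749651, -0.58146665,  0.23804012]), 'tool_rot': array([-0.13031717, -0.69480507, -0.13178541,  0.69490716]), 'contact_force': array([-0.36223945, -0.12769518,  0.00095374]), 'ft_torque': array([ 0.00438241,  0.00549419, -0.00973491]), 'gripper_width': 1.0021617310904742}
0.008
side {'K': array([[452.41239275,   0.        , 247.52519211],
       [  0.        , 452.41239275, 195.0199322 ],
       [  0.        ,   0.        ,   1.        ]]), 'R': array([[-0.96785753, -0.25146906, -0.00388815],
       [-0.13993924,  0.55131699, -0.82247589],
       [ 0.20897084, -0.79549537, -0.56878669]]), 't': array([0.53556642, 0.17740548, 0.9469005 ])}
top {'K': array([[364.31790539,   0.        , 256.78545607],
       [  0.        , 364.31790539, 188.8887803 ],
       [  0.        ,   0.        ,   1.        ]]), 'R': array([[ 0.02600944, -0.99964909, -0.00502129],
       [-0.9876954 , -0.02492291, -0.15439122],
       [ 0.15421189,  0.00897514, -0.98799703]]), 't': array([-0.01441304,  0.55806607,  1.03814837])}
```

View pics/side0.png

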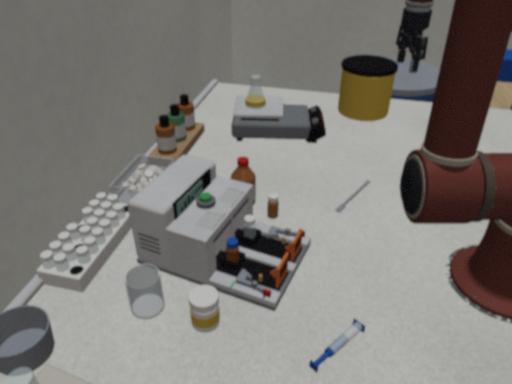

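View pics/top0.png

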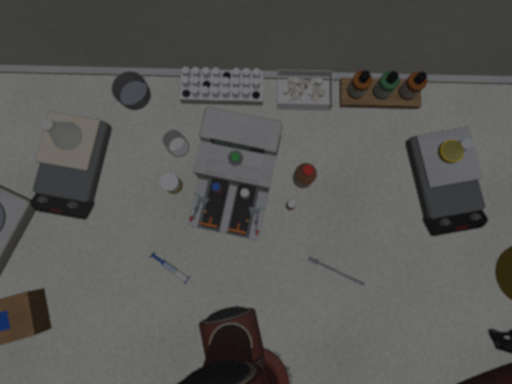

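```bash
cat > h.py <<'E'
import numpy as np, cv2
from plant import imaging
def ray(n,u,v):
    c=imaging.camera_info(n);K,R,t=map(np.array,(c["K"],c["R"],c["t"]))
    return -R.T@t, R.T@np.linalg.inv(K)@np.array([u,v,1.])
def onz(n,u,v,z):
    o,d=ray(n,u,v); return o+d*(z-o[2])/d[2]
def tri(p,q):
    o1,d1=ray("side",*p);o2,d2=ray("top",*q)
    s=np.linalg.lstsq(np.c_[d1,-d2],o2-o1,rcond=None)[0]
    a,b=o1+s[0]*d1,o2+s[1]*d2
    return (a+b)/2,np.linalg.norm(a-b)
def proj(n,X):
    c=imaging.camera_info(n); p=c["K"]@(np.array(c["R"])@X+c["t"]); return p[:2]/p[2]
def blobs(img,lo,hi,box,mn=4):
    h=cv2.cvtColor(img,cv2.COLOR_RGB2HSV);m=cv2.inRange(h,np.array(lo),np.array(hi))
    k=np.zeros_like(m);x0,y0,x1,y1=box;k[y0:y1,x0:x1]=m[y0:y1,x0:x1]
    n,l,s,c=cv2.connectedComponentsWithStats(k)
    return [(c[i].round(2),s[i]) for i in range(1,n) if s[i][4]>=mn]
E
python3 - <<'E'
from h import *
for n,box in(("side",(120,140,330,320)),("top",(180,100,300,250))):
    f=cv2.cvtColor(cv2.imread(f"pics/{n}0.png"),cv2.COLOR_BGR2RGB)
    for nm,lo,hi in(("green",(50,80,50),(85,255,255)),("blue",(105,120,50),(125,255,255)),("orange",(5,150,110),(14,255,255)),("red",(172,120,90),(180,255,255)),("red2",(0,150,90),(4,255,255))):
        print(n,nm); [print("  ",c,s) for c,s in blobs(f,lo,hi,box)]
    x0,y0,x1,y1=box
    g=cv2.resize(f[y0:y1,x0:x1],None,fx=800/210 if n=="side" else 4,fy=800/210 if n=="side" else 4,interpolation=2)[:600,:800]
    if n=="side": g=cv2.resize(f[150:307,120:330],(800,598),interpolation=2)
    cv2.imwrite(f"pics/{n}z.png",g[...,::-1])
E
```

```text
side green
   [204.58 196.81] [199 193  12   9  91]
side blue
   [232.57 242.2 ] [227 237  12  11 108]
side orange
   [296.95 236.68] [292 230  11  15  41]
   [281.87 261.49] [273 252  15  20  67]
side red
side red2
   [242.6  160.49] [238 158  10   6  47]
   [266.65 291.47] [264 290   6   4  17]
top green
   [234.81 156.76] [231 153   9   9  63]
top blue
   [215.43 185.88] [212 182   8   8  51]
top orange
top red
top red2
```

View pics/sidez.png

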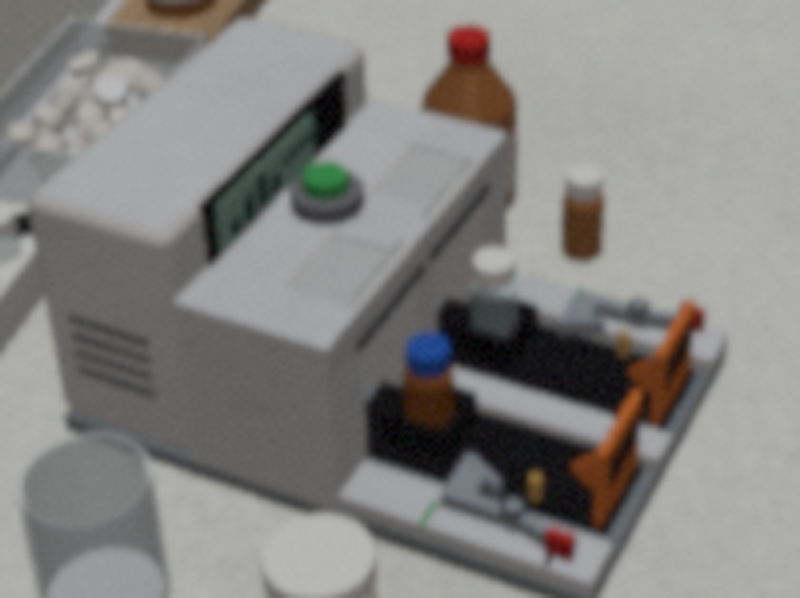

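View pics/topz.png

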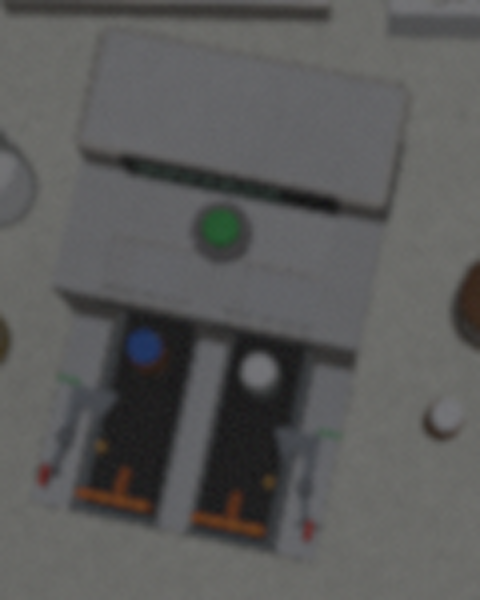

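```bash
python3 - <<'E'
from h import *
f=cv2.cvtColor(cv2.imread("pics/top0.png"),cv2.COLOR_BGR2RGB)
for nm,lo,hi in(("or",(3,120,70),(16,255,255)),("red",(0,100,70),(3,255,255)),("redb",(170,100,70),(180,255,255))):
    print(nm,blobs(f,lo,hi,(180,190,300,250)))
P={}
P['key']=onz("top",234.81,156.76,.152); print('key',P['key'],'tri',tri((204.58,196.3),(234.81,156.76)))
P['sam']=onz("top",215.43,185.88,.0895);P['bl']=onz("top",244.6,192.4,.0895)
P['pl']=onz("top",208.7,224.6,.079);P['pr']=onz("top",237.4,231.2,.079)
P['tl']=onz("top",180+44/4,100+475/4,.047);P['tr']=onz("top",180+309/4,100+530/4,.047)
print('tl tri',tri((266.65,291.47),(191,218.7)), 'sam tri',tri((232.6,240.5),(215.43,185.88)))
L={'key':(.06,0),'sam':(-.022,.042),'bl':(-.022,-.042),'pl':(-.132,.042),'pr':(-.132,-.042)}
ks=list(L);A=np.array([L[k] for k in ks]);B=np.array([P[k][:2] for k in ks])
for k in P: print(k,P[k].round(4))
a0,b0=A.mean(0),B.mean(0);U,_,V=np.linalg.svd((A-a0).T@(B-b0));R=V.T@U.T
th=np.arctan2(R[1,0],R[0,0]);o=b0-R@a0
print('yaw',th,'o',o,'res mm',((A@R.T+o-B)*1000).round(1))
for k in('tl','tr'): print(k,(R.T@(P[k][:2]-o)).round(4))
for p in((-.135,.042),(.06,0)): print(p,R@np.array(p)+o)
E
```

```text
or [(array([208.73, 223.55]), array([200, 217,  17,  11,  62], dtype=int32)), (array([236.86, 229.71]), array([228, 224,  18,  10,  63], dtype=int32))]
red [(array([190. , 218.5]), array([190, 217,   1,   4,   4], dtype=int32))]
redb [(array([256.25, 232.25]), array([256, 231,   2,   3,   4], dtype=int32))]
key [0.62770576 0.06060501 0.152     ] tri (array([0.62943542, 0.06109169, 0.14621077]), np.float64(0.0006026130766579111))
tl tri (array([0.4653404 , 0.19128806, 0.03929965]), np.float64(0.00033569624763909897)) sam tri (array([0.55545444, 0.1172866 , 0.08776809]), np.float64(0.0031155628392111594))
key [0.6277 0.0606 0.152 ]
sam [0.5567 0.1173 0.0895]
bl [0.5401 0.0338 0.0895]
pl [0.4471 0.1328 0.079 ]
pr [0.4306 0.0511 0.079 ]
tl [0.4645 0.1898 0.047 ]
tr [ 0.4296 -0.0048  0.047 ]
yaw -0.1684717157907473 o [0.56934463 0.07080169] res mm [[ 0.8  0.1]
 [-2.  -1.4]
 [ 0.5 -0.7]
 [-0.8  1.5]
 [ 1.5  0.5]]
tl [-0.1233  0.0997]
tr [-0.1251 -0.098 ]
(-0.135, 0.042) [0.44329832 0.1348433 ]
(0.06, 0) [0.62849516 0.06074113]
```

```bash
cat >> h.py <<'E'
from scipy.spatial.transform import Rotation as Ro
YAW=-.172; O=np.array([.5693,.0708])
c,s=np.cos(YAW),np.sin(YAW);RP=np.array([[c,-s],[s,c]])
def ph(x,y,z): return np.r_[RP@np.array([x,y])+O,z]
def st():
    from plant import status
    S=status.state();q=S["tool_rot"];return S,Ro.from_quat([q[1],q[2],q[3],q[0]]).as_matrix()
def rel(X,pos=None,R=None):
    S,R0=st(); return ((R0.T@(X-S["tool_pos"]))*100).round(2)
E
python3 - <<'E'
from h import *
S,R=st();print(R.round(3))
T=R[:,1];Z=R[:,2]
yd=np.r_[RP@[0,1],0]
print('twist for tool y -> ph +-y:',[np.arctan2(np.dot(R[:,0],np.cross(T,d)),T@d) for d in(yd,-yd)])
print('via',rel(np.array([.42,-.2,.2])),'pre hi',ph(-.175,.042,.2),rel(ph(-.175,.042,.2)))
E
```

```text
[[-0.     0.364 -0.931]
 [ 0.002 -0.931 -0.364]
 [-1.    -0.002 -0.   ]]
twist for tool y -> ph +-y: [np.float64(-2.596839798236627), np.float64(0.5447528553531662)]
via [  3.88 -28.51 -31.82] pre hi [0.40407066 0.14213207 0.2       ] [  3.94 -60.96 -42.8 ]
```

>>> carry_out:
  moves: [0,3.9,-28.5,-31.8,0.2,0,3.9,-28.5,-31.8,0.2,0,3.9,-28.5,-31.8,0.2,0,3.9,-28.5,-31.8,0.2,0,3.9,-28.5,-31.8,0.2,0,3.9,-28.5,-31.8,0.2,0,3.9,-28.5,-31.8,0.3,0,3.9,-28.5,-31.8,0.4,0,3.9,-28.5,-31.8,0.5,0,3.9,-28.5,-31.8,0.545,0,3.9,-28.5,-31.8,0.545,0,3.9,-28.5,-31.8,0.545]

```text
time: 1.1
tool_pos: [0.4205, -0.1977, 0.1993]
tool_rot: [0.06, -0.704, 0.059, 0.705]
contact_force: [0.1, -0.3, 0.5]
gripper_width: 0.004
```

```bash
python3 - <<'E'
from h import *
S,R=st();print(S["tool_pos"],S["gripper_width"],S["joint_pos"]);print(R.round(3))
yd=np.r_[RP@[0,1],0];d=-yd
print(np.arctan2(np.dot(R[:,0],np.cross(R[:,1],d)),R[:,1]@d),rel(ph(-.175,.042,.2)))
E
```

```text
[ 0.42052266 -0.19770832  0.19931448] 0.004054479675937562 [-6.00276057e-01 -3.19098372e-01  2.01669602e+00  7.27077670e-04
  1.44564697e+00  1.13753164e+00]
[[-0.001 -0.166 -0.986]
 [ 0.002 -0.986  0.166]
 [-1.    -0.001  0.001]]
0.004898084630851785 [-2.000e-02 -3.324e+01  7.270e+00]
```

>>> carry_out:
  moves: [0,0,-33.2,7.3,0.005,0,0,-33.2,7.3,0.005,0,0,-33.2,7.3,0.005,0,0,-33.2,7.3,0.005,0,0,-33.2,7.3,0.005,0,0,-33.2,7.3,0.005,0,0,-33.2,7.3,0.005,0,0,-33.2,7.3,0.005,0,0,-33.2,7.3,0.005,0,0,-33.2,7.3,0.005,0,0,-33.2,7.3,0.005,0,0,-33.2,7.3,0.005]

```text
time: 2.1
tool_pos: [0.4052, 0.1373, 0.2001]
tool_rot: [0.063, -0.704, 0.064, 0.704]
contact_force: [-0.9, 0.4, 0.6]
gripper_width: 0.001
```

```bash
python3 - <<'E'
from h import *
S,R=st();print(S["tool_pos"],S["gripper_width"],S["joint_pos"]);print(R.round(3))
print(rel(ph(-.175,.042,.055)),rel(ph(-.175,.042,.09)))
for n in("side","top"):
    f=imaging.grab_frame(n)
    g=cv2.resize(f[110:290,150:390] if n=="side" else f[110:290,130:370],(800,600),interpolation=2)
    cv2.imwrite(f"pics/{n}1.png",g[...,::-1])
E
```

```text
[0.40524049 0.13730589 0.20011689] 0.0010977344744314728 [ 1.52819475e-01 -4.25815096e-01  2.09426220e+00 -6.74160005e-04
  1.47356817e+00  1.90305082e+00]
[[-0.    -0.178 -0.984]
 [-0.001 -0.984  0.178]
 [-1.     0.001  0.   ]]
[14.51 -0.47  0.2 ] [11.01 -0.46  0.2 ]
```

View pics/side1.png

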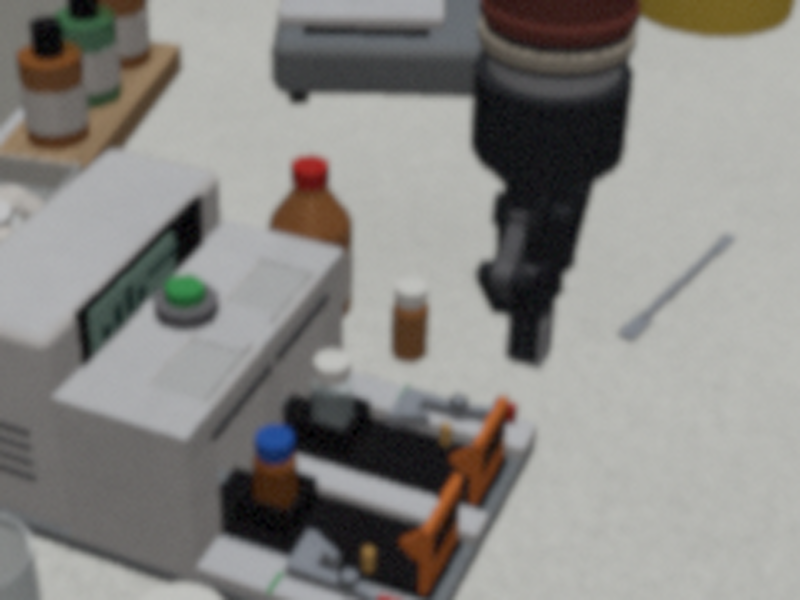

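View pics/top1.png

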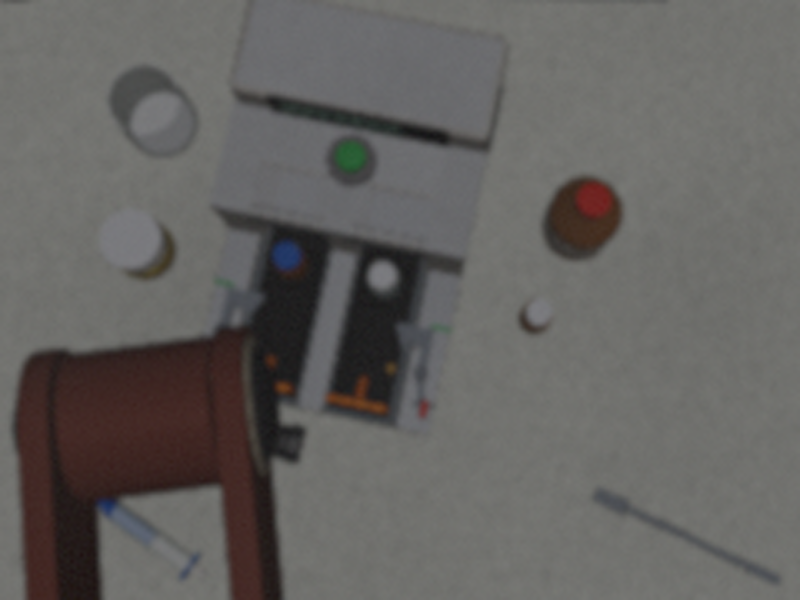

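>>> carry_out:
  moves: [0,4,-0.5,0.2,0,0,8,-0.5,0.2,0,0,11,-0.5,0.2,0,0,14.5,-0.5,0.2,0,0,14.5,-0.5,0.2,0,0,14.5,-0.5,0.2,0,0,14.5,-0.5,0.2,0]

```text
time: 2.78
tool_pos: [0.4053, 0.1436, 0.0572]
tool_rot: [-0.063, 0.705, -0.063, -0.703]
contact_force: [0.4, 0.5, 0.1]
gripper_width: 0.001
```

```bash
python3 - <<'E'
from h import *
S,R=st();print(S["tool_pos"],S["gripper_width"],S["contact_force"]);print(R.round(3))
print(rel(ph(-.146,.042,.055)),rel(ph(-.082,.042,.055)))
print((RP.T@(S["tool_pos"][:2]-O)))
print((proj("side",S["tool_pos"]+R[:,0]*.008)-[190,150])*5)
f=imaging.grab_frame("side")
g=cv2.resize(f[150:270,190:350],(800,600),interpolation=2)
cv2.imwrite("pics/side2.png",g[...,::-1])
E
```

```text
[0.40534315 0.14359947 0.05717478] 0.0010246565360877474 [0.37698262 0.45455988 0.05609389]
[[ 0.002 -0.178 -0.984]
 [ 0.    -0.984  0.178]
 [-1.    -0.001 -0.002]]
[ 0.22  0.15 -2.8 ] [ 0.24  0.11 -9.2 ]
[-0.17399743  0.04366353]
[559.58724314 630.52069212]
```

View pics/side2.png

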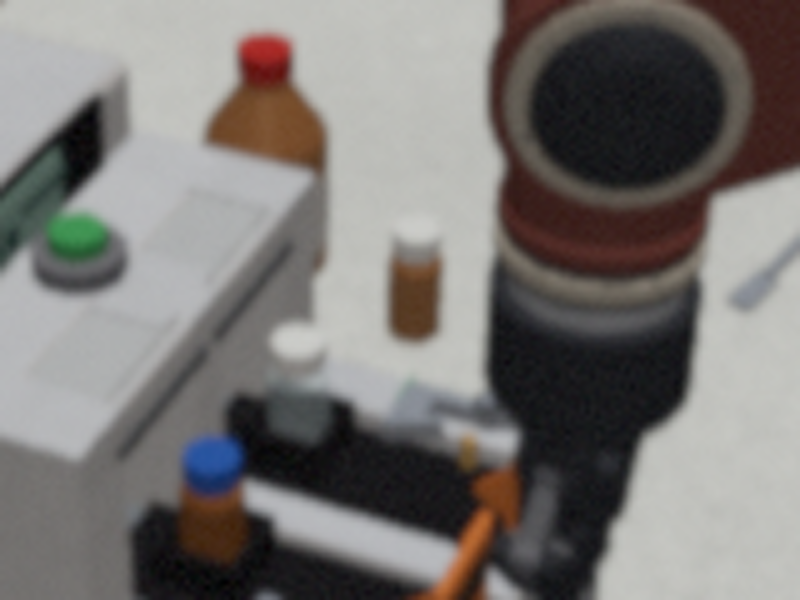

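>>> carry_out:
  moves: [0,0.2,0.15,-0.8,0,0,0.2,0.15,-1.6,0,0,0.2,0.15,-2.2,0,0,0.2,0.15,-2.6,0,0,0.2,0.15,-3,0,0,0.2,0.15,-3.4,0,0,0.2,0.15,-3.8,0,0,0.2,0.15,-4.2,0,0,0.2,0.15,-4.6,0]

```text
time: 3.58
tool_pos: [0.4481, 0.1346, 0.0531]
tool_rot: [0.062, -0.703, 0.063, 0.705]
contact_force: [-6.6, 1.0, 5.2]
gripper_width: -0.005
```

>>> carry_out:
  moves: [0,0,0,-0.5,0,0,0,0,-1,0,0,0,0,-1.5,0,0,0,0,-2,0,0,0,0,-2.5,0,0,0,0,-3,0,0,0,0,-3.4,0,0,0,0,-3.8,0,0,0,0,-4.1,0,0,0,0,-4.1,0]

```text
time: 4.42
tool_pos: [0.4881, 0.1273, 0.0529]
tool_rot: [0.062, -0.703, 0.063, 0.706]
contact_force: [-7.0, 0.6, 6.6]
gripper_width: -0.001
```

```bash
python3 - <<'E'
from h import *
S,R=st();print(S["tool_pos"],S["contact_force"],RP.T@(S["tool_pos"][:2]-O))
for n in("side","top"):
    f=imaging.grab_frame(n)
    g=cv2.resize(f[180:300,190:350] if n=="side" else f[130:250,170:330],(800,600),interpolation=2)
    cv2.imwrite(f"pics/{n}3.png",g[...,::-1])
E
```

```text
[0.48805947 0.12726005 0.05290823] [-7.00852633  0.59269891  6.61378184] [-0.08970509  0.04172237]
```

View pics/side3.png

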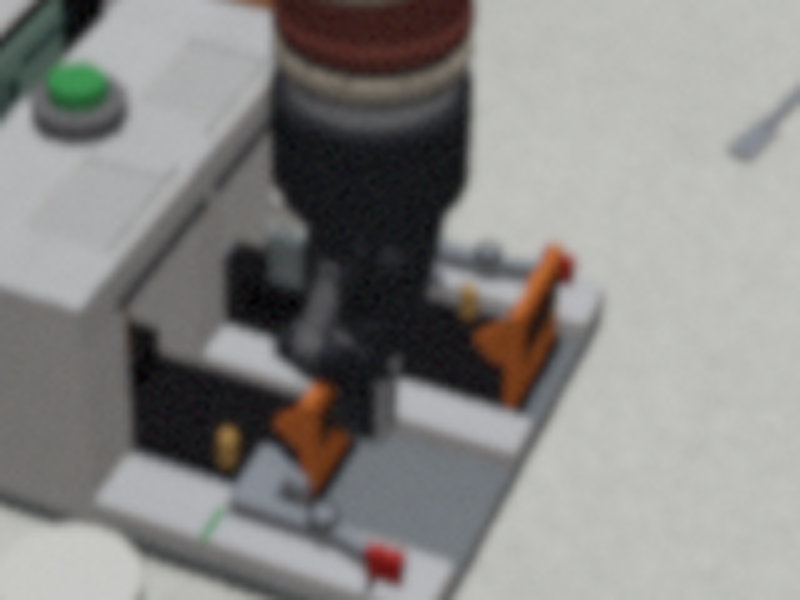

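View pics/top3.png

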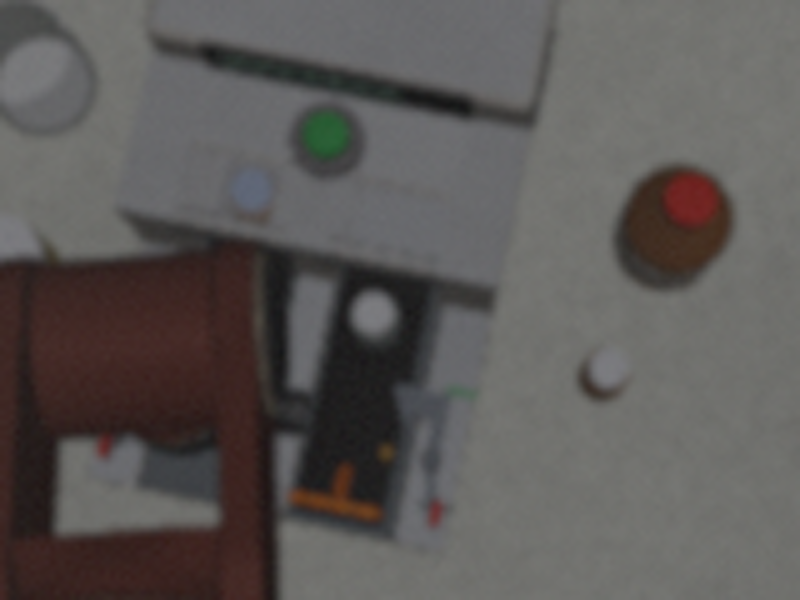

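```bash
python3 - <<'E'
from h import *
a=onz("top",215.43,185.88,.0895);b=onz("top",220.2,167.6,.0895);print(np.linalg.norm(b-a))
E
```

```text
0.054626579198765596
```

>>> carry_out:
  moves: [0,0,0,-0.2,0,0,0,0,-0.4,0,0,0,0,-0.5,0,0,0,0,-0.5,0]

```text
time: 4.85
tool_pos: [0.4925, 0.1265, 0.0528]
tool_rot: [0.062, -0.703, 0.063, 0.706]
contact_force: [-8.3, -0.1, 6.1]
gripper_width: -0.001
```

>>> carry_out:
  moves: [0,0,0,-0.2,0,0,0,0,-0.4,0,0,0,0,-0.4,0,0,0,0,-0.4,0]

```text
time: 5.18
tool_pos: [0.4961, 0.1258, 0.0528]
tool_rot: [0.062, -0.702, 0.063, 0.706]
contact_force: [-10.2, 0.1, 6.4]
gripper_width: -0.0
```

>>> carry_out:
  moves: [0,0,0,2,0,0,0,0,4,0,0,0,0,6,0,0,0,0,8.5,0,0,0,0,8.5,0,0,0,0,8.5,0,0,0,0,8.5,0]

```text
time: 5.77
tool_pos: [0.4154, 0.1407, 0.0537]
tool_rot: [-0.063, 0.705, -0.062, -0.704]
contact_force: [0.8, 0.9, 0.3]
gripper_width: 0.005
```

>>> carry_out:
  moves: [0,-4,0,0,0,0,-8,0,0,0,0,-12,0,0,0,0,-15,0,0,0,0,-15,0,0,0,0,-15,0,0,0]

```text
time: 6.27
tool_pos: [0.417, 0.1407, 0.2066]
tool_rot: [-0.063, 0.707, -0.062, -0.702]
contact_force: [0.1, 0.5, -0.1]
gripper_width: -0.0
```

```bash
python3 - <<'E'
from h import *
S,R=st();print(S["tool_pos"],S["contact_force"],RP.T@(S["tool_pos"][:2]-O))
for n in("side","top"):
    f=imaging.grab_frame(n)
    g=cv2.resize(f[180:300,190:350] if n=="side" else f[130:250,170:330],(800,600),interpolation=2)
    cv2.imwrite(f"pics/{n}4.png",g[...,::-1])
    print(n,[(c,s[4]) for c,s in blobs(f,(3,120,70),(16,255,255),(190,180,330,300))],blobs(f,(50,80,50),(85,255,255),(180,100,300,250)))
print(rel(ph(.06,0,.2)))
E
```

```text
[0.41704167 0.14070482 0.20655115] [ 0.06736061  0.45678083 -0.05084135] [-0.1619761   0.04281383]
side [(array([249.24, 180.62]), np.int32(21)), (array([272.27, 209.46]), np.int32(99)), (array([293.97, 246.  ]), np.int32(215)), (array([217.  , 243.83]), np.int32(12)), (array([259.4 , 263.59]), np.int32(257))] [(array([180.91, 116.91]), array([180, 113,   3,   9,  22], dtype=int32)), (array([204.58, 196.81]), array([199, 193,  12,   9,  91], dtype=int32))]
top [(array([212.83, 208.23]), np.int32(64)), (array([237.01, 229.49]), np.int32(70))] [(array([234.78, 156.57]), array([231, 153,   9,   9,  65], dtype=int32))]
[  0.22   4.08 -22.46]
```

View pics/side4.png

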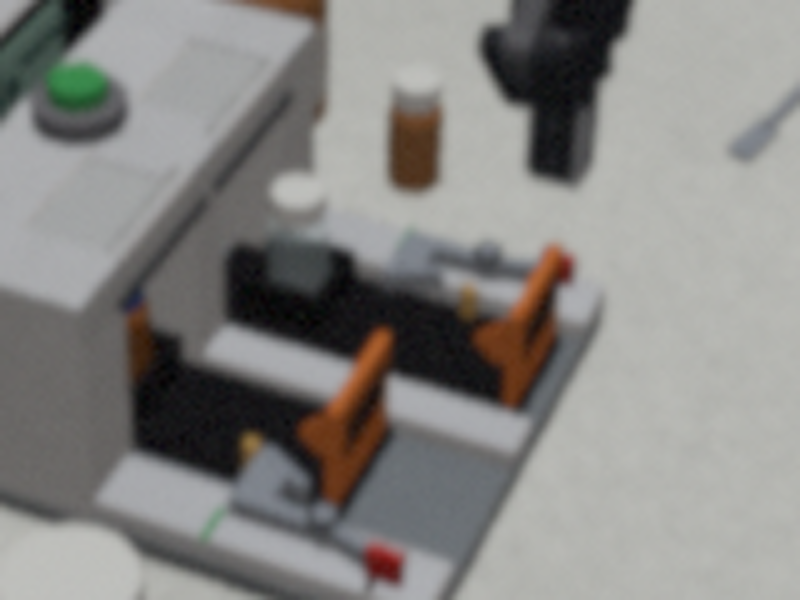

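View pics/top4.png

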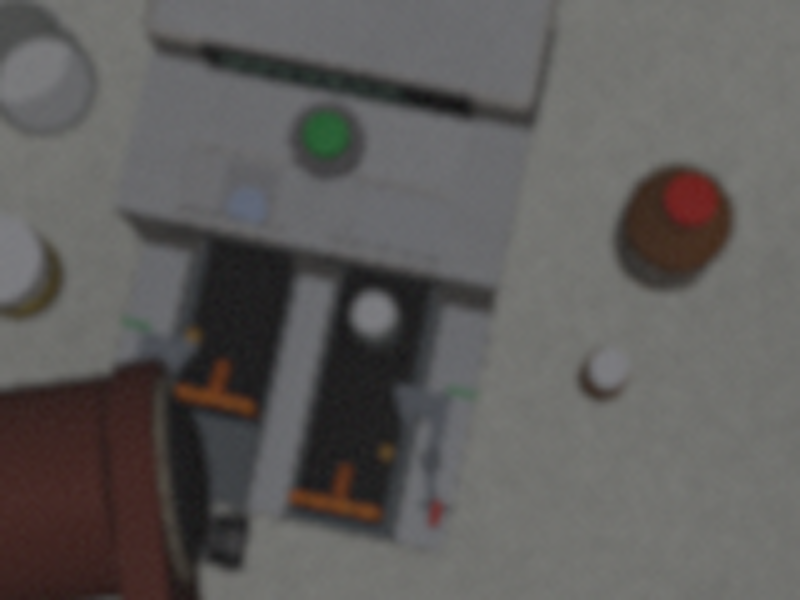

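>>> carry_out:
  moves: [0,0,4.1,-22.4,0,0,0,4.1,-22.4,0,0,0,4.1,-22.4,0,0,0,4.1,-22.4,0,0,0,4.1,-22.4,0,0,0,4.1,-22.4,0,0,0,4.1,-22.4,0,0,0,4.1,-22.4,0,0,0,4.1,-22.4,0,0,0,4.1,-22.4,0,0,0,4.1,-22.4,0]

```text
time: 7.28
tool_pos: [0.6266, 0.0614, 0.2029]
tool_rot: [0.062, -0.704, 0.062, 0.705]
contact_force: [-0.5, 0.7, -0.3]
gripper_width: -0.002
```

```bash
python3 - <<'E'
from h import *
a=onz("top",208.73,223.55,.079);b=onz("top",212.83,208.23,.079);print('travel',np.linalg.norm(b-a))
S,R=st();print(S["tool_pos"],S["contact_force"],rel(np.array([.628,.0607,.16])))
f=imaging.grab_frame("side");g=cv2.resize(f[120:240,130:290],(800,600),interpolation=2)
cv2.imwrite("pics/side5.png",g[...,::-1])
E
```

```text
travel 0.04482079053215034
[0.62661514 0.06142425 0.20293212] [-0.4943808  0.6605672 -0.269498 ] [ 4.29  0.05 -0.15]
```

View pics/side5.png

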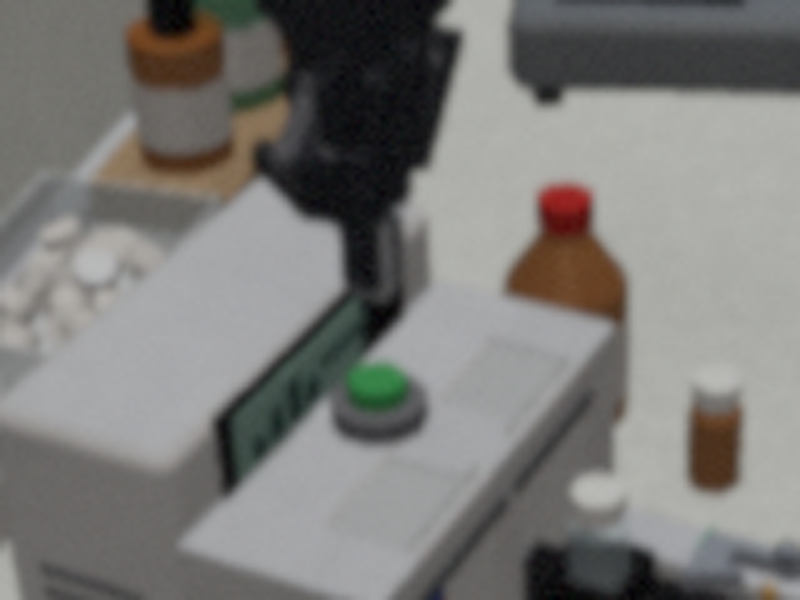

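>>> carry_out:
  moves: [0,1,0,-0.1,0,0,2,0,-0.1,0,0,3,0,-0.1,0,0,3.5,0,-0.1,0,0,4,0,-0.1,0,0,4.2,0,-0.1,0,0,4.2,0,-0.1,0,0,4.2,0,-0.1,0]

```text
time: 8.0
tool_pos: [0.6289, 0.0606, 0.1615]
tool_rot: [-0.063, 0.704, -0.063, -0.704]
contact_force: [0.3, 0.3, 0.3]
gripper_width: -0.002
```

>>> carry_out:
  moves: [0,0.1,0,0,0,0,0.2,0,0,0,0,0.3,0,0,0,0,0.3,0,0,0,0,0.3,0,0,0]

```text
time: 8.42
tool_pos: [0.6291, 0.0606, 0.1589]
tool_rot: [-0.063, 0.705, -0.063, -0.704]
contact_force: [1.0, -0.9, 1.8]
gripper_width: 0.0
```

>>> carry_out:
  moves: [0,0.1,0,0,0,0,0.2,0,0,0,0,0.3,0,0,0,0,0.4,0,0,0,0,0.4,0,0,0,0,0.4,0,0,0]

```text
time: 8.92
tool_pos: [0.6291, 0.0606, 0.1548]
tool_rot: [-0.063, 0.705, -0.063, -0.704]
contact_force: [1.9, -0.0, 3.6]
gripper_width: -0.0
```

>>> carry_out:
  moves: [0,0.1,0,0,0,0,0.15,0,0,0,0,0.15,0,0,0]

```text
time: 9.17
tool_pos: [0.6292, 0.0606, 0.154]
tool_rot: [-0.063, 0.705, -0.063, -0.704]
contact_force: [0.0, 0.1, 7.2]
gripper_width: -0.007
```

>>> carry_out:
  moves: [0,-1,0,0,0,0,-3,0,0,0,0,-6,0,0,0,0,-9,0,0,0,0,-9,0,10,0,0,-9,0,10,0,0,-9,0,10,0,0,-9,0,10,0,0,-9,0,10,0,0,-9,0,10,0]

```text
time: 10.0
tool_pos: [0.5303, 0.0782, 0.2425]
tool_rot: [0.063, -0.704, 0.063, 0.705]
contact_force: [1.1, -1.1, 0.1]
gripper_width: -0.002
```

```bash
python3 - <<'E'
from h import *
S,R=st();print(S["time"],S["tool_pos"],S["contact_force"])
f=imaging.grab_frame("top");print(blobs(f,(50,80,50),(85,255,255),(180,100,300,250)),[c for c,s in blobs(f,(3,120,70),(16,255,255),(190,180,330,300))])
f=imaging.grab_frame("side");print(blobs(f,(50,80,50),(85,255,255),(190,180,230,220)))
cv2.imwrite("pics/side6.png",cv2.resize(f[150:300,130:330],(800,600),interpolation=2)[...,::-1])
E
```

```text
10.0 [0.53029878 0.07817805 0.24252126] [ 1.09594565 -1.13297937  0.05762905]
[] [array([307.46, 180.62]), array([212.21, 208.19]), array([232.2, 207.4]), array([232.5 , 211.25]), array([217., 224.]), array([233.8, 226. ]), array([243.14, 231.93]), array([202.8, 235.8])]
[(array([204.58, 196.81]), array([199, 193,  12,   9,  91], dtype=int32))]
```

View pics/side6.png

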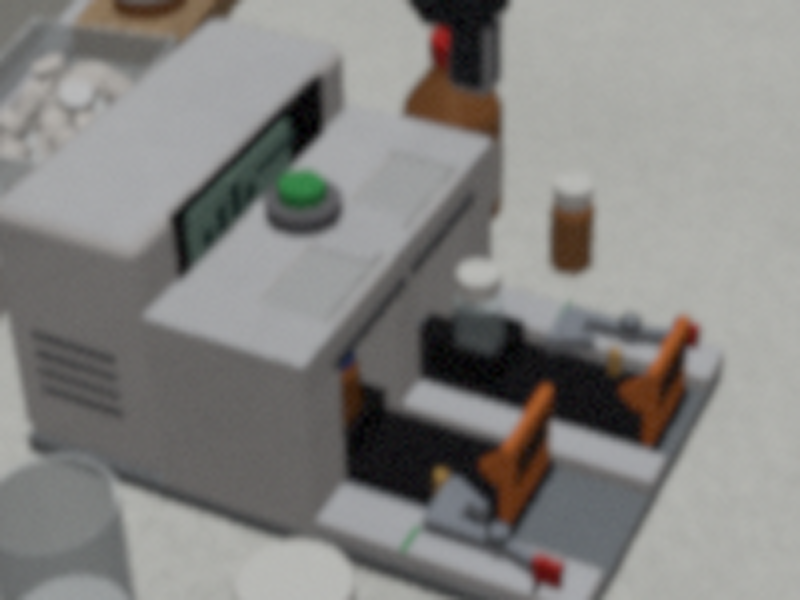

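The key is up again: its green blob is at (204.6,196.8), the same pixels as at the start. The left slide is on its catch and the right slide is out.

```bash
python3 -c "
from plant import workorder; print(workorder.job_done())"
```

```text
the job is handed in; nothing more can be done
None
```

The job is done and handed in; no verdict is reported. The sample, the blue-capped amber vial, was in the left slide.

- **Slide:** I pushed its plate with the shut fingertips until the slide was about 60–64 mm in, estimated from the tool pose. The push force rose to about 10 N. After I drew back, the slide sprang back onto its catch, and the top picture gave 44.8 mm of travel.
- **Key:** I then pressed the green key about 6 mm. The force stepped from 3.6 N to 7.2 N, so it was at the bottom, and I let it up.

**Last checks:**
- In the side picture the key is back at its starting pixels, and the left slide is still caught.
- The right slide is out. The white-capped vial stands upright, and so does what shows of the sample, which is partly hidden in the tunnel.
- The spare vial, bottle, beaker and jar look undisturbed. I did not look at the syringe and spatula again at the end.
- The arm is clear of everything. The force reading was about 1 N, similar to other readings in free air.
- In the last top picture the arm hid the key, so only the side view confirms that it is up.
- Single landmark pairs gave photometer angles from -0.14 to -0.20 rad. I used a fitted -0.17, with residuals up to 2 mm.

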